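Sort the tea tins and the fork: larder crate or washing-up tray

TASK

Sort the three tea tins and the fork into the two bins: every tin that still has tea in it goes into the slatted larder crate, every empty tin and the fork into the low smooth-sided washing-up tray. The tins are closed and look the same, so pick each one up and feel its weight to tell whether it is empty. Stand the tins upright on the floor of their bin, lay the fork flat on the floor of the tray, topple nothing on the way, and leave the spice jar, the roll of tape and everything else on the bar where they are.

Things in the scene. Friction and masses are not known exactly. Their poses are not given: they have to be found in the camera images.
- tin_a: closed square steel tea tin, lid fixed, 64 x 64 mm, 105 mm tall (flat sides to 98 mm, then a raised 48 mm disc). Three look alike; the name does not tell which hold tea, only the weight does: empty 0.11 to 0.16 kg in all, with its solid cake of pressed tea (about 2 mm of play) 0.40 to 0.58 kg. Origin: centre of the underside; z up, x and y square to the sides.
- tin_b: closed square steel tea tin, lid fixed, 64 x 64 mm, 105 mm tall (flat sides to 98 mm, then a raised 48 mm disc). Three look alike; the name does not tell which hold tea, only the weight does: empty 0.11 to 0.16 kg in all, with its solid cake of pressed tea (about 2 mm of play) 0.40 to 0.58 kg. Origin: centre of the underside; z up, x and y square to the sides.
- tin_c: closed square steel tea tin, lid fixed, 64 x 64 mm, 105 mm tall (flat sides to 98 mm, then a raised 48 mm disc). Three look alike; the name does not tell which hold tea, only the weight does: empty 0.11 to 0.16 kg in all, with its solid cake of pressed tea (about 2 mm of play) 0.40 to 0.58 kg. Origin: centre of the underside; z up, x and y square to the sides.
- jar: spice jar standing among the tins, clear with a black cap, round, 41 mm diameter, 105 mm tall. Bystander, not to be moved. Origin: centre of its underside.
- fork: steel table fork lying on the bar, 204 x 28 x 18 mm, 0.04 kg; narrow handle toward -x, tines toward +x. The pads may meet up to 28 mm of width anywhere along it. Origin: centre of its underside; x along its length, z up.
- crate: larder crate, light wood with slatted sides, open top, fixed to the bar: 190 mm (x) by 260 mm (y), 66 mm high outside; walls and floor 8 mm thick. Origin: centre of its underside; z up.
- tray: washing-up tray, plain aluminium with smooth closed sides, open top, fixed to the bar: 180 mm (x) by 250 mm (y), 36 mm high outside; walls and floor 5 mm thick. Origin: centre of its underside; z up. Crate and tray may change places. Behind the left one stands a fixed black food keeper, its front at x = 0.66, y 0.13 to 0.39, top 0.3 above the bar.
- tape: roll of tape lying flat among the tins, 98 x 96 x 25 mm. Bystander, not to be moved. Origin: centre of its underside.
- opener: closed black pocket opener lying on the bar, 21 x 70 x 10 mm. Bystander, not to be moved. Origin: centre of its underside.

How it is judged:
By the outcome, as a careful person would: the job done as asked, in the order asked, and still so for the second after the job is handed in, with the robot touching nothing.
It also fails if it takes over 72 s, if anything falls off the work surface, if the arm or the gripper's body presses on something with over 40 N, if the wrist force passes 120 N, or if a joint passes its speed limit or range.

ROBOT

A 6-joint arm with a two-finger parallel gripper is mounted at the origin on a cart in front of the work surface, level with it; the furniture and walls round the work are solid. World frame = base frame: x ahead of the robot, y to its left, z up, the work surface at z = 0. Lengths are in m, angles in rad, forces in N, time in s.
With the tool pointing down it reaches from about 0.35 to 0.975 m from the base axis. Payload 4.9 kg.
Tool frame: the origin (TCP) lies midway between the tips of the shut fingers; the grasp point (between the pads) lies 19 mm behind it; z points along the fingers, y is the line along which they close (so a half turn about z gives the same grasp; the last joint's range is limited). The gripper opens to 85 mm and grips with 20 to 120 N. Pads are 22 mm wide; open, the fingers measure 114 mm over their backs; the gripper's body (76 mm by 85 mm) begins 54 mm behind the grasp point. The pads swing forward as they close: fully open they stand 13 mm farther back than shut.
Start: joints at [-1.264, 0.053, 1.613, -0, 1.476, -0.119], TCP at [0.258, -0.569, 0.231] pointing down, gripper open.
Joint ranges: [-3.01, 3.01], [-1.01, 2.22], [0.06, 2.58], [-1.02, 4.17], [0.09, 2.62], [-3.14, 3.14]. Speed limits (rad/s): [2.57, 2.57, 3.14, 3.14, 3.14, 3.14].

INTERFACE

Orientations are given as a unit quaternion [w, x, y, z].
In Python, from plant import manip, grab_frame, camera_params gives the robot as it stands (manip), with the cameras as plain functions.
- The arm moves only by the shell command python3 shift.py 'ROWS'. ROWS is a JSON list of rows, 1 to 5 of them, each an object with the fields finger_gap (the opening from 0.0 (shut) to 1.0 (fully open)), dx, dy, dz (the shift in shares of the most that a row can go, 1 being 62.5 mm), drx, dry, drz (a rotation vector in parts of the range, where 1.0 means 360 degrees); a field left out counts as zero (the opening has to be given); each row shifts and turns the commanded pose from where the row before left it, along the tool's axes as they then stand; what a row does not reach is not made up. A row lasts 1/8 s, in which the tool goes at most 0.0625 m and 0.188 rad, less where a joint would pass 70% of its speed; a pose out of reach is approached as far as the arm can. The fingers move at their own pace and stop on an object; the grip force is fixed at half the most. Time passes only in rows, so rows that do not move let the fingers close. It prints the time, the measured TCP pose, the force, the opening and the grip force at its end. A shift or turn number past 1, either way, is cut back to 1. Input that does not fit is refused with a message, and nothing moves.
- manip.state(): the state, without advancing time (a new reading comes with each control period).
- grab_frame(name): name is "scene" or "top" or "wrist"; returns the picture (480x640x3 uint8, red, green, blue); there is no depth.
- camera_params(name): a dict with "intrinsics" (3x3 intrinsics, pixels), "xyz" and "orientation" of the camera in the world. Camera axes: x right, y down, z forward; pixel columns grow to the right and rows downward; lengths in m; the calibration is good to about 2 mm. A picture is of the moment at which its call begins: read the wrist's pose just before it. camera_params takes no time and is no camera call; for the wrist camera it gives the pose at the moment of the call.
- manip.job_done(): hands the job in; it is judged then, once.
The state is a dict: "time": time; "joint_pos": joint angles; "joint_vel": joint speeds; "joint_efforts": joint torques, N m; "tool_pos": TCP position; "tool_rot": TCP orientation; "contact_force": force on the tool from outside, world axes, zero at the start; "ft_torque": the same for the moment, N m; "gripper_width": opening from 0.0 (shut) to 1.0 (fully open); "grasp_force": force on a finger pad.
Only numpy, scipy, OpenCV 4.12 (cv2) and the standard library are available. Lean on these libraries where they do the work, as an engineer would, in place of code of your own. Each camera call takes 0.05 s, during which the arm holds its last target. There are 200 camera calls.

## Working session

There is one attempt and no reset: what is moved stays moved. The work goes in short steps, Python scripts to look and compute and a shell command to move; the robot and the scene stay as the last step left them, time stands still between calls to the robot, and variables do not carry over. Pictures are saved under pics/ and viewed, at most 10 in all, crops included, and the job is handed in when it is done.

```bash
ls; mkdir -p pics
python3 - <<'E'
from plant import manip, grab_frame, camera_params
import cv2
for n in ("scene","top"):
    im=grab_frame(n); cv2.imwrite(f"pics/{n}0.png",im[:,:,::-1]); 
    p=camera_params(n); print(n,p)
s=manip.state(); print(s)
E
```

```text
pics
plant.py
shift.py
scene {'intrinsics': array([[568.45306409,   0.        , 323.68747269],
       [  0.        , 568.45306409, 235.37440367],
       [  0.        ,   0.        ,   1.        ]]), 'xyz': array([-0.23147991,  0.64693451,  0.74102408]), 'orientation': array([ 0.19151825, -0.3772859 ,  0.80137628, -0.42281457])}
top {'intrinsics': array([[500.69132853,   0.        , 316.3920684 ],
       [  0.        , 500.69132853, 240.89801544],
       [  0.        ,   0.        ,   1.        ]]), 'xyz': array([ 0.444082  , -0.00393923,  1.19733922]), 'orientation': array([-0.03533223,  0.71109222, -0.70112736,  0.03898608])}
{'time': 0.1, 'joint_pos': array([-1.26401620e+00,  5.33035952e-02,  1.61415969e+00, -2.65792953e-05,
        1.47600637e+00, -1.18992721e-01]), 'joint_vel': array([ 0.00051934, -0.00237857, -0.003066  , -0.00051436,  0.00021718,
       -0.00063999]), 'joint_efforts': array([ 9.73792908e-05, -3.94898951e+01, -3.71366358e+01, -1.11901190e-04,
        3.86871499e-03,  8.04359416e-06]), 'tool_pos': array([ 0.25796563, -0.56865609,  0.23017626]), 'tool_rot': array([-9.33127577e-04,  9.77424438e-01,  2.11283190e-01, -1.01160517e-04]), 'contact_force': array([-0.24094998,  0.39483729,  0.04204449]), 'ft_torque': array([-0.05654368, -0.06894177, -0.00089768]), 'grasp_force': 0.0, 'gripper_width': 0.9994514468151026}
```

View pics/top0.png

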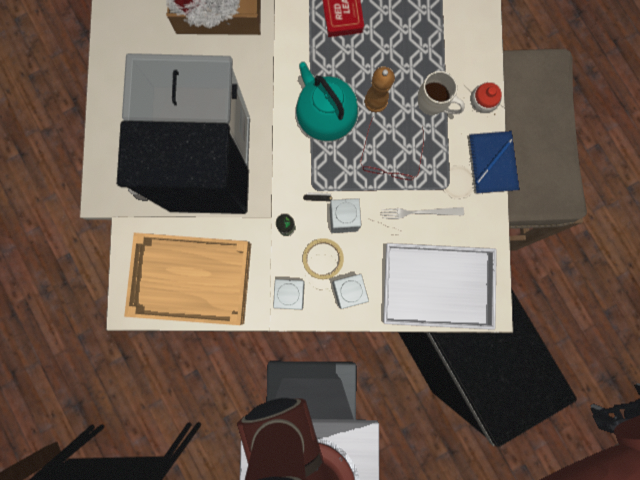

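View pics/scene0.png

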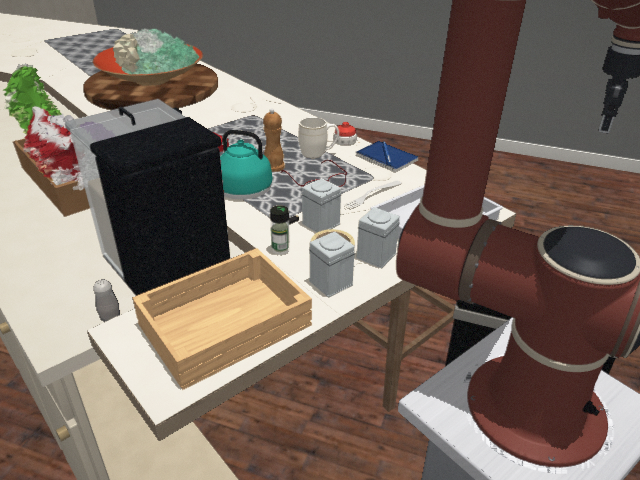

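The top view shows the crate on the left, centre about (190,279), and the tray on the right at (440,285). The tins are near (346,213), (288,293) and (351,290). The jar is at (286,224), the tape at (323,258), and the fork spans (380..463, 211) with its tines to the left. I'll enlarge that area.

```bash
python3 - <<'E'
import cv2
im=cv2.imread("pics/top0.png")[185:335,265:505]
cv2.imwrite("pics/crop0.png",cv2.resize(im,(800,500),interpolation=cv2.INTER_CUBIC))
E
cat > h.py <<'E'
from plant import manip, grab_frame, camera_params
import numpy as np
from scipy.spatial.transform import Rotation as R
def rot(q): return R.from_quat(np.asarray(q)[[1,2,3,0]])
def px(name,u,v,z,p=None):
    p=p or camera_params(name); K=p["intrinsics"]
    d=rot(p["orientation"]).apply(np.linalg.solve(K,[u,v,1]))
    return p["xyz"]+d*(z-p["xyz"][2])/d[2]
def to(x,y,z,yaw=None):
    """tool-axes shift to world xyz; yaw = world angle of tool y axis (mod pi)"""
    s=manip.state(); r=rot(s["tool_rot"]); d=r.inv().apply(np.array([x,y,z])-s["tool_pos"])
    ty=r.apply([0,1,0]); w=np.arctan2(ty[1],ty[0])
    print("t %.2f"%s["time"],"shift",d.round(4),"cur",s["tool_pos"].round(4),"yaw %.3f"%w)
    if yaw is not None: print("rz",-((yaw-w+np.pi/2)%np.pi-np.pi/2), "tilt z",r.apply([0,0,1]).round(3),"j6 %.2f"%s["joint_pos"][5])
E
```

```text
(no output)
```

View pics/crop0.png

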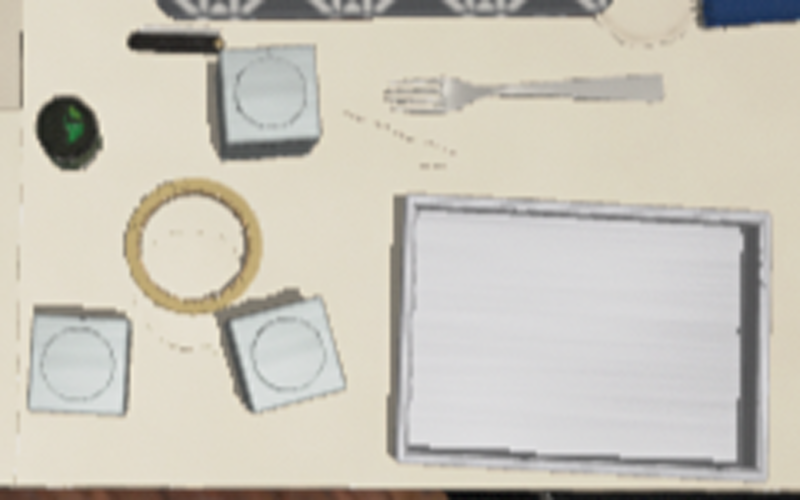

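The crop (3.33x, origin (265,185)) gives the tin disc centres as back (270,92), left (79,363) and right (288,354). The right tin is rotated and sits close to the tape at (193,247). The fork runs from tines (385,92) to handle end (663,88), the jar cap is at (68,128), and the opener's right end nearly meets the back tin at (220,42).

Run:
```python
from h import *
P=camera_params("top")
c=lambda u,v,z:px("top",265+(u+.5)*.3-.5,185+(v+.5)*.3-.5,z,P)[:2]
for n,u,v,q in (("back",270,92,[(220,48),(317,45),(319,137),(226,143)]),("left",79,363,[(35,315),(130,318),(126,412),(28,408)]),("right",288,354,[(230,320),(320,297),(345,385),(252,410)])):
    Q=np.array([c(a,b,.098) for a,b in q]); e=Q[1]-Q[0]+Q[2]-Q[3]; f=Q[3]-Q[0]+Q[2]-Q[1]
    print(n,c(u,v,.105).round(4),"sqc",Q.mean(0).round(4),"yaws",np.arctan2(e[1],e[0]).round(3),np.arctan2(f[1],f[0]).round(3),np.hypot(*e)/2,np.hypot(*f)/2)
for n,u,v,z in (("fork tip",385,92,.01),("fork head",430,93,.01),("fork neck",490,92,.012),("fork mid h",570,90,.01),("fork end",663,88,.006),("jar",68,128,.105),("tape",193,247,.025),("op r",220,42,.01),("op l",130,40,.01)):
    print(n,c(u,v,z).round(4))
for q in ((408,197),(770,213),(768,480),(398,460)): print("tray",c(*q,.036).round(4))
for q in ((136,234),(250,241),(243,325),(125,318)): print("crate",px("top",*q,.066,P)[:2].round(4))
to(.4,-.2,.25,1.57)
```

```text
back [ 0.6239 -0.0725] sqc [ 0.6243 -0.0733] yaws -1.508 -3.092 0.06344539726617751 0.0630843163186103
left [0.4437 0.0504] sqc [0.4436 0.0503] yaws -1.593 3.102 0.06322732485154117 0.06098048135827429
right [ 0.4514 -0.0856] sqc [ 0.4522 -0.0853] yaws -1.302 -2.875 0.06214419064634223 0.05998464019404236
fork tip [ 0.6408 -0.1613]
fork head [ 0.6405 -0.1938]
fork neck [ 0.6416 -0.2366]
fork mid h [ 0.6442 -0.2948]
fork end [ 0.6474 -0.3632]
jar [0.5979 0.0607]
tape [ 0.526  -0.0242]
op r [ 0.6756 -0.0421]
op l [0.6761 0.0229]
tray [ 0.5624 -0.174 ]
tray [ 0.5548 -0.4276]
tray [ 0.3701 -0.4218]
tray [ 0.3803 -0.1669]
crate [0.5734 0.4008]
crate [0.5611 0.1417]
crate [0.3725 0.1521]
crate [0.3844 0.4156]
t 0.10 shift [ 0.2816 -0.2771 -0.0193] cur [ 0.258  -0.5687  0.2302] yaw -1.145
rz 0.4265719024575034 tilt z [-0.001  0.002 -1.   ] j6 -0.12
```

The rows are not in the units I measure in: shifts go in shares of 62.5 mm and turns go in shares of 360 degrees. I convert before sending: 0.157 rad is 0.025.

```bash
python3 shift.py '[{"finger_gap":1,"drz":0.025}]'; python3 -c "
from h import *
to(.452,-.0855,.22,-1.303)"
```

```text
time: 0.22
tool_pos: [0.258, -0.5688, 0.2304]
tool_rot: [-0.001, 0.991, 0.132, -0.0]
contact_force: [-0.6, -0.1, 1.0]
gripper_width: 1.0
grasp_force: 0.0
t 0.23 shift [ 0.3136 -0.4158  0.011 ] cur [ 0.258  -0.5688  0.2304] yaw -1.306
rz -0.003305805618405877 tilt z [-0.     0.001 -1.   ] j6 0.04
```

In the tool's units: -0.0416 m is -0.6656, 0.0314 m is 0.5024.

```bash
R='' ; python3 shift.py '[{"finger_gap":1,"dx":0.5024,"dy":-0.6656},{"finger_gap":1,"dx":0.5024,"dy":-0.6656},{"finger_gap":1,"dx":0.5024,"dy":-0.6656},{"finger_gap":1,"dx":0.5024,"dy":-0.6656},{"finger_gap":1,"dx":0.5024,"dy":-0.6656}]' >/dev/null; python3 shift.py '[{"finger_gap":1,"dx":0.5024,"dy":-0.6656},{"finger_gap":1,"dx":0.5024,"dy":-0.6656},{"finger_gap":1,"dx":0.5024,"dy":-0.6656},{"finger_gap":1,"dx":0.5024,"dy":-0.6656},{"finger_gap":1,"dx":0.5024,"dy":-0.6656}]'; python3 shift.py '[{"finger_gap":1,"dz":0.16}]';  python3 -c "
from h import *
to(.452,-.0855,.055,-1.303)
import cv2
p=camera_params('wrist');cv2.imwrite('pics/w1.png',grab_frame('wrist')[:,:,::-1])
K=p['intrinsics'];r=rot(p['orientation'])
for X in ((.452,-.0855,.105),(.4437,.0504,.105)):
  q=K@r.inv().apply(np.array(X)-p['xyz']);print(q[:2]/q[2])"
```

```text
time: 1.48
tool_pos: [0.4505, -0.083, 0.231]
tool_rot: [0.0, 0.991, 0.134, -0.0]
contact_force: [1.1, -0.3, -0.2]
gripper_width: 1.001
grasp_force: 0.0
time: 1.6
tool_pos: [0.4513, -0.0821, 0.2216]
tool_rot: [0.0, 0.991, 0.137, 0.001]
contact_force: [-0.1, -0.7, 0.7]
gripper_width: 0.999
grasp_force: 0.0
t 1.60 shift [-0.0004  0.0034  0.1666] cur [ 0.4513 -0.0821  0.2216] yaw -1.296
rz 0.006790379541852687 tilt z [ 0.001  0.    -1.   ] j6 0.95
[329.57983167 235.14544408]
[150.98486161 198.20803783]
```

View pics/w1.png

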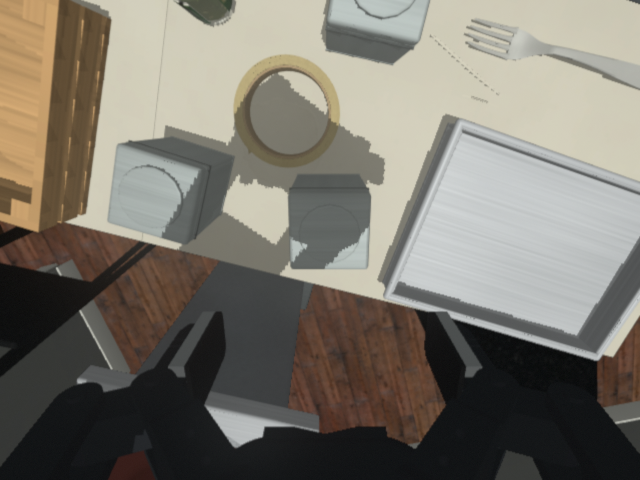

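The wrist view shows the right tin directly ahead, with its disc centre near (330,234), as predicted, and its sides square to the fingers. I'll descend and grip.

In the tool's units: 0.042 m is 0.672, 0.04 m is 0.64, 0.007 rad is 0.0011.

```bash
python3 shift.py '[{"finger_gap":1,"dy":0.0544,"dz":0.64,"drz":0.0011},{"finger_gap":1,"dz":0.672},{"finger_gap":1,"dz":0.672},{"finger_gap":1,"dz":0.672},{"finger_gap":1}]'; python3 shift.py '[{"finger_gap":0},{"finger_gap":0},{"finger_gap":0},{"finger_gap":0},{"finger_gap":0}]'; python3 shift.py '[{"finger_gap":0,"dz":-0.32},{"finger_gap":0,"dz":-0.8},{"finger_gap":0,"dz":-0.8},{"finger_gap":0,"dz":-0.64},{"finger_gap":0}]';python3 shift.py '[{"finger_gap":0},{"finger_gap":0}]'; python3 shift.py '[{"finger_gap":0},{"finger_gap":0}]'; python3 -c "
from h import *
to(.475,-.03,.215,1.54);to(.43,-.24,.215,1.54)"
```

```text
time: 2.28
tool_pos: [0.4474, -0.088, 0.0513]
tool_rot: [-0.002, 0.992, 0.129, -0.004]
contact_force: [-0.9, 0.4, -0.6]
gripper_width: 0.999
grasp_force: 0.0
time: 2.9
tool_pos: [0.453, -0.0888, 0.0576]
tool_rot: [0.001, 0.991, 0.131, 0.002]
contact_force: [-0.4, -1.7, 6.6]
gripper_width: 0.74
grasp_force: 66.6
time: 3.52
tool_pos: [0.4533, -0.0886, 0.2196]
tool_rot: [0.002, 0.991, 0.131, 0.004]
contact_force: [0.8, 0.4, -2.3]
gripper_width: 0.744
grasp_force: 66.2
time: 3.78
tool_pos: [0.4501, -0.0875, 0.2128]
tool_rot: [-0.001, 0.991, 0.131, -0.002]
contact_force: [0.9, -0.7, -1.3]
gripper_width: 0.744
grasp_force: 66.2
time: 4.03
tool_pos: [0.451, -0.0879, 0.2145]
tool_rot: [-0.0, 0.991, 0.131, -0.001]
contact_force: [-1.0, -0.5, -0.8]
gripper_width: 0.741
grasp_force: 66.2
t 4.03 shift [ 0.0382 -0.0497 -0.0005] cur [ 0.451  -0.0879  0.2145] yaw -1.309
rz 0.2926323908947648 tilt z [-0.001  0.001 -1.   ] j6 0.95
t 4.03 shift [-0.0596  0.1415 -0.0006] cur [ 0.451  -0.0879  0.2145] yaw -1.309
rz 0.2926323908947648 tilt z [-0.001  0.001 -1.   ] j6 0.95
```

In the tool's units: 0.146 rad is 0.0232.

```bash
python3 shift.py '[{"finger_gap":0,"drz":0.0232},{"finger_gap":0,"drz":0.0232},{"finger_gap":0},{"finger_gap":0}]'; python3 shift.py '[{"finger_gap":0}]';python3 -c "
from h import *
to(.429,-.232,.066,1.536)"
```

```text
time: 4.53
tool_pos: [0.4513, -0.088, 0.2152]
tool_rot: [-0.0, 1.0, -0.014, -0.0]
contact_force: [-0.2, 0.4, -1.5]
gripper_width: 0.742
grasp_force: 66.2
time: 4.65
tool_pos: [0.4513, -0.088, 0.2153]
tool_rot: [-0.0, 1.0, -0.015, -0.0]
contact_force: [0.8, -0.6, -1.1]
gripper_width: 0.738
grasp_force: 66.2
t 4.65 shift [-0.0181  0.1446  0.1492] cur [ 0.4513 -0.088   0.2153] yaw -1.600
rz 0.0056680293782314095 tilt z [-0.  0. -1.] j6 1.25
```

The mean load is about 1.2 N, or 0.12 kg, so this tin is empty and goes to the tray.

In the tool's units: 0.05 m is 0.8, 0.0486 m is 0.7776, 0.006 rad is 0.001.

```bash
python3 shift.py '[{"finger_gap":0,"dx":-0.096,"dy":0.768,"drz":0.001},{"finger_gap":0,"dx":-0.096,"dy":0.768},{"finger_gap":0,"dx":-0.096,"dy":0.7776},{"finger_gap":0,"dz":0.8},{"finger_gap":0,"dz":0.8}]'; python3 shift.py '[{"finger_gap":0,"dz":0.48},{"finger_gap":0,"dz":0.224},{"finger_gap":0},{"finger_gap":0}]';python3 -c "
from h import *
to(.429,-.232,.0626,1.536)"
```

```text
time: 5.28
tool_pos: [0.4287, -0.2332, 0.115]
tool_rot: [0.001, 1.0, -0.019, 0.001]
contact_force: [0.7, -0.8, -1.7]
gripper_width: 0.745
grasp_force: 67.2
time: 5.78
tool_pos: [0.4296, -0.2327, 0.0732]
tool_rot: [0.001, 1.0, -0.018, 0.001]
contact_force: [-0.6, -0.3, -2.1]
gripper_width: 0.74
grasp_force: 67.1
t 5.78 shift [-0.0006 -0.0007  0.0106] cur [ 0.4296 -0.2327  0.0732] yaw -1.607
rz -0.0010668663214783436 tilt z [ 0.003 -0.002 -1.   ] j6 0.96
```

In the tool's units: 0.004 m is 0.064, 0.003 m is 0.048.

```bash
python3 shift.py '[{"finger_gap":0,"dz":0.064},{"finger_gap":0,"dz":0.048},{"finger_gap":0}]'; python3 shift.py '[{"finger_gap":0,"dz":0.032},{"finger_gap":0}]'; python3 shift.py '[{"finger_gap":0,"dz":0.016},{"finger_gap":0}]'
```

```text
time: 6.15
tool_pos: [0.4282, -0.2318, 0.0642]
tool_rot: [-0.0, 1.0, -0.018, -0.0]
contact_force: [-0.3, -0.1, -1.9]
gripper_width: 0.743
grasp_force: 67.1
time: 6.4
tool_pos: [0.4286, -0.2321, 0.0626]
tool_rot: [0.0, 1.0, -0.018, 0.0]
contact_force: [-1.1, 0.8, 0.3]
gripper_width: 0.739
grasp_force: 67.2
time: 6.65
tool_pos: [0.4287, -0.2321, 0.0626]
tool_rot: [-0.0, 1.0, -0.018, -0.0]
contact_force: [-3.2, 1.3, 7.8]
gripper_width: 0.743
grasp_force: 68.0
```

In the tool's units: -0.05 m is -0.8, -0.04 m is -0.64.

```bash
python3 shift.py '[{"finger_gap":1},{"finger_gap":1},{"finger_gap":1}]'; python3 shift.py '[{"finger_gap":1,"dz":-0.64},{"finger_gap":1,"dz":-0.8},{"finger_gap":1,"dz":-0.8},{"finger_gap":1}]'; python3 -c "
from h import *
to(.4437,.0503,.2,-1.601)"
```

```text
time: 7.02
tool_pos: [0.4283, -0.2319, 0.0611]
tool_rot: [-0.0, 1.0, -0.018, -0.0]
contact_force: [0.2, -0.5, -0.3]
gripper_width: 1.002
grasp_force: 0.0
time: 7.52
tool_pos: [0.4308, -0.2337, 0.2069]
tool_rot: [0.003, 1.0, -0.018, 0.004]
contact_force: [-0.3, 0.2, -0.6]
gripper_width: 1.003
grasp_force: 0.0
t 7.53 shift [ 0.0026 -0.2843  0.0052] cur [ 0.4308 -0.2337  0.2069] yaw -1.607
rz -0.006011244086528755 tilt z [ 0.008 -0.006 -1.   ] j6 0.96
```

In the tool's units: -0.0474 m is -0.7584, -0.006 rad is -0.001.

```bash
python3 shift.py '[{"finger_gap":1,"dy":-0.7584,"drz":-0.001},{"finger_gap":1,"dy":-0.7584},{"finger_gap":1,"dy":-0.7584},{"finger_gap":1,"dy":-0.7584},{"finger_gap":1,"dy":-0.7584}]'>/dev/null; python3 shift.py '[{"finger_gap":1,"dx":0.048,"dy":-0.7584},{"finger_gap":1},{"finger_gap":1}]' >/dev/null; python3 -c "
from h import *
to(.4437,.0503,.055,-1.601)"
```

```text
t 8.53 shift [0.0042 0.0016 0.1452] cur [0.4398 0.0521 0.2003] yaw -1.601
rz 0.0004338280339464262 tilt z [-0.002 -0.    -1.   ] j6 1.55
```

In the tool's units: 0.04 m is 0.64, 0.035 m is 0.56.

```bash
python3 shift.py '[{"finger_gap":1,"dx":0.064,"dy":0.024,"dz":0.48},{"finger_gap":1,"dz":0.64},{"finger_gap":1,"dz":0.64},{"finger_gap":1,"dz":0.56},{"finger_gap":1}]'; python3 shift.py '[{"finger_gap":0},{"finger_gap":0},{"finger_gap":0},{"finger_gap":0},{"finger_gap":0}]'; python3 shift.py '[{"finger_gap":0,"dz":-0.32},{"finger_gap":0,"dz":-0.8},{"finger_gap":0,"dz":-0.8},{"finger_gap":0,"dz":-0.64},{"finger_gap":0}]'; python3 shift.py '[{"finger_gap":0},{"finger_gap":0},{"finger_gap":0}]';  python3 shift.py '[{"finger_gap":0},{"finger_gap":0}]'; python3 -c "
from h import *
to(.425,-.3615,.215,1.536);to(.473,.215,.215,1.524)"
```

```text
time: 9.15
tool_pos: [0.4412, 0.0495, 0.053]
tool_rot: [-0.0, 1.0, -0.016, -0.004]
contact_force: [0.2, 0.3, -0.2]
gripper_width: 1.002
grasp_force: 0.0
time: 9.78
tool_pos: [0.4459, 0.0505, 0.0584]
tool_rot: [0.0, 1.0, -0.015, 0.002]
contact_force: [1.1, 0.6, 6.7]
gripper_width: 0.74
grasp_force: 68.7
time: 10.4
tool_pos: [0.4457, 0.0506, 0.219]
tool_rot: [0.0, 1.0, -0.015, 0.003]
contact_force: [-0.0, 0.3, -6.2]
gripper_width: 0.739
grasp_force: 71.7
time: 10.78
tool_pos: [0.4432, 0.0507, 0.2141]
tool_rot: [-0.0, 1.0, -0.015, -0.002]
contact_force: [-0.4, 0.3, -6.4]
gripper_width: 0.742
grasp_force: 71.7
time: 11.02
tool_pos: [0.4441, 0.0506, 0.216]
tool_rot: [-0.0, 1.0, -0.015, -0.0]
contact_force: [0.3, -0.6, -4.4]
gripper_width: 0.742
grasp_force: 71.7
t 11.03 shift [-0.0067  0.4125  0.001 ] cur [0.4441 0.0506 0.216 ] yaw -1.601
rz 0.0045857804831559434 tilt z [-0.  0. -1.] j6 1.55
t 11.03 shift [ 0.0239 -0.1651  0.001 ] cur [0.4441 0.0506 0.216 ] yaw -1.601
rz 0.016585780483156398 tilt z [-0.  0. -1.] j6 1.55
```

The load is about 5 N, so this tin holds tea and goes to the crate.

In the tool's units: -0.0425 m is -0.68, 0.03 m is 0.48, 0.016 rad is 0.0025.

```bash
python3 shift.py '[{"finger_gap":0,"dx":0.088,"dy":-0.68,"drz":0.0025},{"finger_gap":0,"dx":0.088,"dy":-0.68},{"finger_gap":0,"dx":0.088,"dy":-0.68},{"finger_gap":0,"dx":0.088,"dy":-0.68},{"finger_gap":0,"dz":0.48}]'; python3 shift.py '[{"finger_gap":0,"dz":0.64},{"finger_gap":0,"dz":0.64},{"finger_gap":0,"dz":0.32},{"finger_gap":0},{"finger_gap":0}]';python3 -c "
from h import *
to(.470,.22,.0655,1.524)"
```

```text
time: 11.65
tool_pos: [0.4758, 0.2228, 0.1894]
tool_rot: [-0.002, 1.0, -0.021, 0.003]
contact_force: [-0.3, -0.7, -5.5]
gripper_width: 0.744
grasp_force: 73.7
time: 12.28
tool_pos: [0.4744, 0.2199, 0.0877]
tool_rot: [-0.0, 1.0, -0.023, 0.001]
contact_force: [0.2, -0.4, -5.0]
gripper_width: 0.744
grasp_force: 73.4
t 12.28 shift [-0.0044  0.0001  0.0222] cur [0.4744 0.2199 0.0877] yaw -1.617
rz 0.0005667135405813539 tilt z [ 0.002  0.001 -1.   ] j6 1.91
```

In the tool's units: 0.01 m is 0.16, 0.007 m is 0.112.

```bash
python3 shift.py '[{"finger_gap":0,"dx":-0.048,"dz":0.16},{"finger_gap":0,"dz":0.112},{"finger_gap":0},{"finger_gap":0}]'; python3 shift.py '[{"finger_gap":0,"dz":0.032},{"finger_gap":0},{"finger_gap":0}]'; python3 shift.py '[{"finger_gap":0,"dz":0.016},{"finger_gap":0}]'
```

```text
time: 12.78
tool_pos: [0.4704, 0.2197, 0.0694]
tool_rot: [-0.0, 1.0, -0.023, 0.0]
contact_force: [0.5, -0.2, -5.5]
gripper_width: 0.746
grasp_force: 73.5
time: 13.15
tool_pos: [0.4704, 0.2197, 0.0674]
tool_rot: [-0.0, 1.0, -0.023, 0.0]
contact_force: [-0.4, -0.1, -5.2]
gripper_width: 0.744
grasp_force: 73.6
time: 13.4
tool_pos: [0.4705, 0.2198, 0.0665]
tool_rot: [-0.0, 1.0, -0.023, 0.0]
contact_force: [-0.4, -0.3, -3.5]
gripper_width: 0.737
grasp_force: 73.5
```

In the tool's units: 0.0007 m is 0.0112.

```bash
python3 shift.py '[{"finger_gap":0,"dz":0.0112},{"finger_gap":0}]'; python3 shift.py '[{"finger_gap":0.9},{"finger_gap":0.9},{"finger_gap":0.9}]'; python3 shift.py '[{"finger_gap":0.9,"dz":-0.64},{"finger_gap":0.9,"dz":-0.8},{"finger_gap":0.9,"dz":-0.8},{"finger_gap":0.9},{"finger_gap":0.9}]'; python3 -c "
from h import *
to(.6241,-.0729,.2,1.55)"
```

```text
time: 13.65
tool_pos: [0.4706, 0.2198, 0.0665]
tool_rot: [-0.0, 1.0, -0.023, 0.0]
contact_force: [-3.4, -0.3, 3.1]
gripper_width: 0.744
grasp_force: 74.5
time: 14.02
tool_pos: [0.4707, 0.2198, 0.0659]
tool_rot: [-0.0, 1.0, -0.023, 0.0]
contact_force: [0.4, -1.1, 0.9]
gripper_width: 0.901
grasp_force: 0.0
time: 14.65
tool_pos: [0.4702, 0.2196, 0.2052]
tool_rot: [0.0, 1.0, -0.023, -0.0]
contact_force: [-0.1, -0.0, -0.3]
gripper_width: 0.898
grasp_force: 0.0
t 14.65 shift [0.1673 0.2851 0.0052] cur [0.4702 0.2196 0.2052] yaw -1.617
rz -0.02545046359273595 tilt z [-0. -0. -1.] j6 1.91
```

In the tool's units: 0.0407 m is 0.6512, 0.0239 m is 0.3824.

```bash
python3 shift.py '[{"finger_gap":1,"dx":0.3824,"dy":0.6512},{"finger_gap":1,"dx":0.3824,"dy":0.6512},{"finger_gap":1,"dx":0.3824,"dy":0.6512},{"finger_gap":1,"dx":0.3824,"dy":0.6512},{"finger_gap":1,"dx":0.3824,"dy":0.6512}]'>/dev/null; python3 shift.py '[{"finger_gap":1,"dx":0.3824,"dy":0.6512},{"finger_gap":1,"dx":0.3824,"dy":0.6512,"drz":-0.0159},{"finger_gap":1},{"finger_gap":1}]' >/dev/null; python3 -c "
from h import *
to(.6241,-.0729,.056,-1.515)
import cv2
cv2.imwrite('pics/w2.png',grab_frame('wrist')[:,:,::-1])"
```

```text
t 15.78 shift [0.0013 0.001  0.1474] cur [ 0.6232 -0.0721  0.2034] yaw -1.518
rz -0.00275335617358885 tilt z [-0.004  0.001 -1.   ] j6 1.28
```

View pics/w2.png

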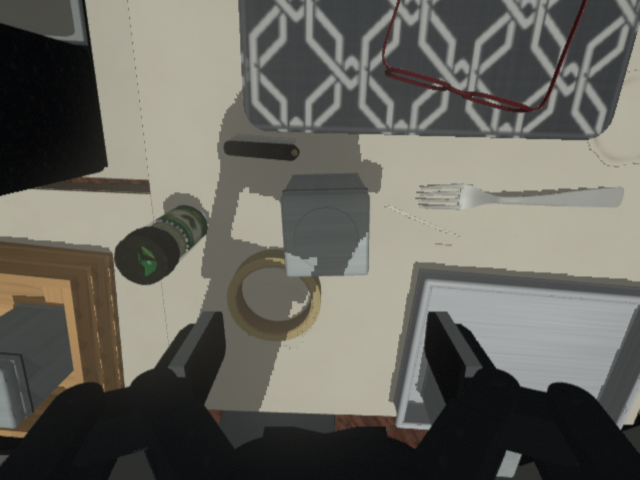

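The back tin is centred between the fingers, spanning columns 281–369, and it is square to them. The opener, tape and jar are clear.

In the tool's units: 0.04 m is 0.64, 0.037 m is 0.592.

```bash
python3 shift.py '[{"finger_gap":1,"dx":0.016,"dz":0.48},{"finger_gap":1,"dz":0.64},{"finger_gap":1,"dz":0.64},{"finger_gap":1,"dz":0.592},{"finger_gap":1}]'; python3 shift.py '[{"finger_gap":0},{"finger_gap":0},{"finger_gap":0},{"finger_gap":0},{"finger_gap":0}]'; python3 shift.py '[{"finger_gap":0,"dz":-0.32},{"finger_gap":0,"dz":-0.8},{"finger_gap":0,"dz":-0.8},{"finger_gap":0,"dz":-0.64},{"finger_gap":0}]'; python3 shift.py '[{"finger_gap":0},{"finger_gap":0},{"finger_gap":0}]';  python3 shift.py '[{"finger_gap":0},{"finger_gap":0}]'; python3 -c "
from h import *
to(.425,-.3615,.215,1.536);to(.475,.337,.215,1.524)"
```

```text
time: 16.45
tool_pos: [0.6216, -0.0705, 0.0544]
tool_rot: [-0.001, 1.0, 0.028, -0.004]
contact_force: [0.1, -1.0, 0.9]
gripper_width: 1.002
grasp_force: 0.0
time: 17.08
tool_pos: [0.627, -0.0728, 0.0612]
tool_rot: [0.0, 1.0, 0.027, 0.002]
contact_force: [-1.2, 0.3, 6.3]
gripper_width: 0.746
grasp_force: 68.4
time: 17.7
tool_pos: [0.6272, -0.0731, 0.2233]
tool_rot: [0.001, 1.0, 0.027, 0.004]
contact_force: [0.9, -0.2, -5.7]
gripper_width: 0.743
grasp_force: 69.6
time: 18.08
tool_pos: [0.6242, -0.0724, 0.216]
tool_rot: [-0.001, 1.0, 0.027, -0.002]
contact_force: [-0.2, 0.2, -5.2]
gripper_width: 0.736
grasp_force: 69.6
time: 18.32
tool_pos: [0.6253, -0.0726, 0.2183]
tool_rot: [-0.0, 1.0, 0.027, -0.0]
contact_force: [0.8, 0.2, -5.3]
gripper_width: 0.743
grasp_force: 69.6
t 18.32 shift [-0.2155  0.2778  0.0034] cur [ 0.6253 -0.0726  0.2183] yaw -1.517
rz 0.08853364832147737 tilt z [-0.  0. -1.] j6 1.28
t 18.32 shift [-0.1281 -0.417   0.0034] cur [ 0.6253 -0.0726  0.2183] yaw -1.517
rz 0.10053364832147693 tilt z [-0.  0. -1.] j6 1.28
```

The load is about 5.3 N, so this one is full and goes to the crate's second place.

In the tool's units: -0.05 m is -0.8, -0.046 m is -0.736.

```bash
python3 shift.py '[{"finger_gap":0,"dx":-0.68},{"finger_gap":0,"dx":-0.68,"dy":-0.32},{"finger_gap":0,"dx":-0.68,"dy":-0.736},{"finger_gap":0,"dy":-0.8},{"finger_gap":0,"dy":-0.8}]'>/dev/null; python3 shift.py '[{"finger_gap":0,"dy":-0.8},{"finger_gap":0,"dy":-0.8},{"finger_gap":0,"dy":-0.8},{"finger_gap":0,"dy":-0.8},{"finger_gap":0,"dy":-0.768,"drz":0.0159}]'>/dev/null;  python3 shift.py '[{"finger_gap":0,"dz":0.48},{"finger_gap":0,"dz":0.64},{"finger_gap":0,"dz":0.64},{"finger_gap":0,"dz":0.24},{"finger_gap":0}]';python3 shift.py '[{"finger_gap":0},{"finger_gap":0}]';python3 -c "
from h import *
to(.475,.336,.0685,1.524)"
```

```text
time: 20.2
tool_pos: [0.4754, 0.3336, 0.093]
tool_rot: [0.0, 1.0, -0.023, -0.001]
contact_force: [-0.4, 1.0, -5.2]
gripper_width: 0.742
grasp_force: 70.5
time: 20.45
tool_pos: [0.4772, 0.3346, 0.096]
tool_rot: [-0.001, 1.0, -0.023, 0.002]
contact_force: [0.4, 0.8, -4.3]
gripper_width: 0.739
grasp_force: 70.5
t 20.45 shift [-0.0024 -0.0013  0.0275] cur [0.4772 0.3346 0.096 ] yaw -1.617
rz 0.0005129059109387768 tilt z [ 0.004  0.002 -1.   ] j6 2.10
```

In the tool's units: 0.015 m is 0.24, 0.007 m is 0.112.

```bash
python3 shift.py '[{"finger_gap":0,"dx":-0.032,"dz":0.24},{"finger_gap":0,"dz":0.112},{"finger_gap":0},{"finger_gap":0}]'; python3 shift.py '[{"finger_gap":0,"dz":0.032},{"finger_gap":0},{"finger_gap":0}]'; python3 shift.py '[{"finger_gap":0,"dz":0.016},{"finger_gap":0}]'
```

```text
time: 20.95
tool_pos: [0.4738, 0.3339, 0.0714]
tool_rot: [0.0, 1.0, -0.023, -0.0]
contact_force: [-0.4, 0.2, -5.4]
gripper_width: 0.739
grasp_force: 70.9
time: 21.32
tool_pos: [0.4738, 0.3339, 0.0696]
tool_rot: [0.0, 1.0, -0.023, -0.0]
contact_force: [0.6, -0.1, -5.2]
gripper_width: 0.744
grasp_force: 70.9
time: 21.58
tool_pos: [0.474, 0.3341, 0.0694]
tool_rot: [0.0, 1.0, -0.023, 0.0]
contact_force: [-2.8, -0.4, 1.3]
gripper_width: 0.74
grasp_force: 71.3
```

In the tool's units: -0.05 m is -0.8, -0.04 m is -0.64.

```bash
python3 shift.py '[{"finger_gap":0.9},{"finger_gap":0.9},{"finger_gap":0.9}]'; python3 shift.py '[{"finger_gap":0.9,"dz":-0.64},{"finger_gap":0.9,"dz":-0.8},{"finger_gap":0.9,"dz":-0.8},{"finger_gap":0.9},{"finger_gap":0.9}]'; python3 -c "
from h import *
to(.55,-.1,.2,1.524);to(.644,-.262,.2,.033)"
```

```text
time: 21.95
tool_pos: [0.4742, 0.3342, 0.069]
tool_rot: [-0.0, 1.0, -0.023, 0.0]
contact_force: [0.6, -0.1, 0.2]
gripper_width: 0.902
grasp_force: 0.0
time: 22.58
tool_pos: [0.4737, 0.3339, 0.2083]
tool_rot: [0.0, 1.0, -0.023, -0.0]
contact_force: [-0.9, -0.4, 0.4]
gripper_width: 0.901
grasp_force: 0.0
t 22.57 shift [0.0963 0.4299 0.0083] cur [0.4737 0.3339 0.2083] yaw -1.617
rz 0.0005772865365498703 tilt z [-0. -0. -1.] j6 2.10
t 22.57 shift [0.1977 0.5874 0.0083] cur [0.4737 0.3339 0.2083] yaw -1.617
rz 1.4915772865365495 tilt z [-0. -0. -1.] j6 2.10
```

In the tool's units: 0.049 m is 0.784.

```bash
python3 shift.py '[{"finger_gap":0.5,"dy":0.784},{"finger_gap":0.5,"dy":0.784},{"finger_gap":0.5,"dy":0.784},{"finger_gap":0.5,"dy":0.784},{"finger_gap":0.5,"dy":0.784}]'>/dev/null; python3 shift.py '[{"finger_gap":0.5,"dx":0.4512,"dy":0.784},{"finger_gap":0.5,"dx":0.4512,"dy":0.784},{"finger_gap":0.5,"dx":0.4512,"dy":0.784},{"finger_gap":0.5,"dx":0.4512,"dy":0.784},{"finger_gap":0.5,"dx":0.4512,"dy":0.784}]' >/dev/null; python3 shift.py '[{"finger_gap":0.5,"dx":0.4512,"dy":0.784},{"finger_gap":0.5,"dx":0.4512,"dy":0.784},{"finger_gap":0.5,"drz":-0.0292},{"finger_gap":0.5,"drz":-0.0292},{"finger_gap":0.5,"drz":-0.0292}]'>/dev/null;python3 shift.py '[{"finger_gap":0.5,"drz":-0.0292},{"finger_gap":0.5,"drz":-0.0292},{"finger_gap":0.5,"drz":-0.0292},{"finger_gap":0.5,"drz":-0.0292},{"finger_gap":0.5,"drz":-0.0292}]'>/dev/null;python3 shift.py '[{"finger_gap":0.5,"drz":-0.0292},{"finger_gap":0.5},{"finger_gap":0.5}]'; python3 -c "
from h import *
to(.644,-.262,.003,.033)
import cv2
p=camera_params('wrist');cv2.imwrite('pics/w3.png',grab_frame('wrist')[:,:,::-1])
np.savez('w3.npz',**p)
K=p['intrinsics'];r=rot(p['orientation'])
for X in ((.644,-.262,.01),):
  q=K@r.inv().apply(np.array(X)-p['xyz']);print(q[:2]/q[2])"
```

```text
time: 25.45
tool_pos: [0.6433, -0.2622, 0.207]
tool_rot: [-0.001, 0.696, 0.718, -0.0]
contact_force: [0.4, 0.7, 0.4]
gripper_width: 0.501
grasp_force: 0.0
t 25.45 shift [-1.00e-04  1.10e-03  2.04e-01] cur [ 0.6433 -0.2622  0.207 ] yaw 0.030
rz -0.0028745473599232074 tilt z [-0.002  0.001 -1.   ] j6 -0.52
[325.52325905 209.6413026 ]
```

View pics/w3.png

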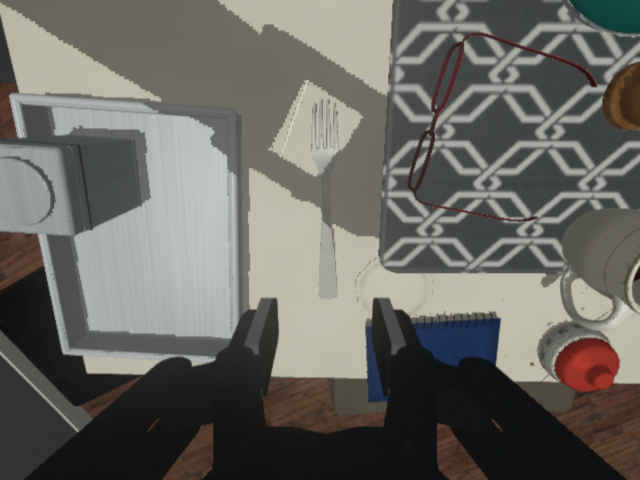

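The fork spans (323,98) to (327,298) and its middle falls at the predicted (325,210), aligned with the tool. The mat and tray rim are well clear of the fingers. The tin in the tray is upright.

In the tool's units: 0.05 m is 0.8, 0.04 m is 0.64.

```bash
python3 shift.py '[{"finger_gap":0.5,"dz":0.64},{"finger_gap":0.5,"dz":0.8},{"finger_gap":0.5,"dz":0.8},{"finger_gap":0.5,"dz":0.48},{"finger_gap":0.5,"dz":0.192}]'>/dev/null; python3 shift.py '[{"finger_gap":0.5,"dz":0.096},{"finger_gap":0.5},{"finger_gap":0.5}]';python3 -c "
from h import *
to(.644,-.262,.003,.033)"
```

```text
time: 26.5
tool_pos: [0.645, -0.2631, 0.0225]
tool_rot: [0.001, 0.696, 0.719, 0.0]
contact_force: [0.1, -1.0, 0.3]
gripper_width: 0.502
grasp_force: 0.0
t 26.50 shift [ 0.0011 -0.001   0.0195] cur [ 0.645  -0.2631  0.0225] yaw 0.033
rz -0.00045201468511146814 tilt z [ 0.003 -0.001 -1.   ] j6 -0.53
```

In the tool's units: 0.007 m is 0.112, 0.005 m is 0.08.

```bash
python3 shift.py '[{"finger_gap":0.5,"dz":0.112},{"finger_gap":0.5,"dz":0.08},{"finger_gap":0.5},{"finger_gap":0.5},{"finger_gap":0.5}]';python3 -c "
from h import *
to(.644,-.262,.003,.033)"
```

```text
time: 27.12
tool_pos: [0.644, -0.2626, 0.0088]
tool_rot: [0.0, 0.695, 0.719, 0.0]
contact_force: [-0.7, 0.4, -0.0]
gripper_width: 0.499
grasp_force: 0.0
t 27.12 shift [0.0006 0.     0.0058] cur [ 0.644  -0.2626  0.0088] yaw 0.033
rz -0.0002776380996265537 tilt z [ 0. -0. -1.] j6 -0.53
```

In the tool's units: 0.003 m is 0.048, 0.002 m is 0.032.

```bash
python3 shift.py '[{"finger_gap":0.5,"dz":0.048},{"finger_gap":0.5,"dz":0.032},{"finger_gap":0.5}]';python3 shift.py '[{"finger_gap":0},{"finger_gap":0},{"finger_gap":0},{"finger_gap":0},{"finger_gap":0}]'; python3 shift.py '[{"finger_gap":0},{"finger_gap":0},{"finger_gap":0}]'
```

```text
time: 27.5
tool_pos: [0.6436, -0.2624, 0.0031]
tool_rot: [-0.0, 0.695, 0.719, -0.0]
contact_force: [-0.6, -0.2, -0.7]
gripper_width: 0.499
grasp_force: 0.0
time: 28.12
tool_pos: [0.644, -0.2626, 0.0038]
tool_rot: [0.0, 0.695, 0.719, 0.0]
contact_force: [-0.2, 0.0, 1.0]
gripper_width: 0.22
grasp_force: 51.9
time: 28.5
tool_pos: [0.644, -0.2626, 0.0037]
tool_rot: [0.0, 0.695, 0.719, 0.0]
contact_force: [0.5, -0.4, 1.7]
gripper_width: 0.222
grasp_force: 52.0
```

In the tool's units: -0.05 m is -0.8, -0.04 m is -0.64, 0.067 rad is 0.0107.

```bash
python3 shift.py '[{"finger_gap":0,"dz":-0.32},{"finger_gap":0,"dz":-0.64},{"finger_gap":0,"dz":-0.8},{"finger_gap":0,"drz":0.0107},{"finger_gap":0}]';python3 shift.py '[{"finger_gap":0},{"finger_gap":0}]'; python3 -c "
from h import *
to(.513,-.300,.06,-.035)
import cv2
cv2.imwrite('pics/w4.png',cv2.resize(grab_frame('wrist')[:,:,::-1],(400,300)));a=grab_frame('scene')[120:330,300:560,::-1];cv2.imwrite('pics/s4.png',cv2.resize(a,(780,600)))"
```

```text
time: 29.12
tool_pos: [0.6443, -0.2627, 0.1156]
tool_rot: [0.001, 0.719, 0.695, 0.0]
contact_force: [-0.9, 1.0, -1.3]
gripper_width: 0.216
grasp_force: 51.7
time: 29.38
tool_pos: [0.6432, -0.2622, 0.1124]
tool_rot: [-0.001, 0.719, 0.695, -0.0]
contact_force: [-0.7, 0.7, -1.7]
gripper_width: 0.221
grasp_force: 51.7
t 29.38 shift [-0.0423 -0.1287  0.0526] cur [ 0.6432 -0.2622  0.1124] yaw -0.034
rz 0.0011924829949083726 tilt z [-0.002  0.001 -1.   ] j6 -0.46
```

View pics/w4.png

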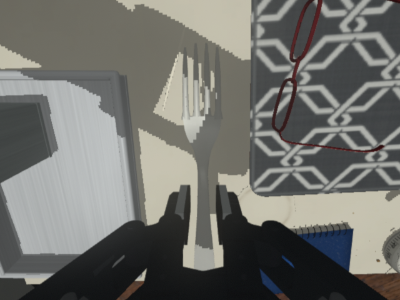

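The fork hangs level and centred between the pads, with its tines ahead at (200,90). I'll carry it over to the tray.

In the tool's units: -0.043 m is -0.688, 0.03 m is 0.48.

```bash
python3 shift.py '[{"finger_gap":0,"dx":-0.224,"dy":-0.688},{"finger_gap":0,"dx":-0.224,"dy":-0.688},{"finger_gap":0,"dx":-0.224,"dy":-0.688},{"finger_gap":0},{"finger_gap":0,"dz":0.48}]' >/dev/null; python3 shift.py '[{"finger_gap":0,"dz":0.48},{"finger_gap":0,"dz":0.16},{"finger_gap":0},{"finger_gap":0},{"finger_gap":0}]'; python3 -c "
from h import *
to(.513,-.300,.0095,-.035)"
```

```text
time: 30.72
tool_pos: [0.5144, -0.3007, 0.0451]
tool_rot: [0.001, 0.719, 0.695, 0.0]
contact_force: [0.6, -0.1, 0.1]
gripper_width: 0.223
grasp_force: 51.8
t 30.73 shift [ 0.0007 -0.0015  0.0356] cur [ 0.5144 -0.3007  0.0451] yaw -0.034
rz 0.0008173245538418694 tilt z [ 0.002 -0.002 -1.   ] j6 -0.62
```

In the tool's units: 0.015 m is 0.24, 0.01 m is 0.16.

```bash
python3 shift.py '[{"finger_gap":0,"dz":0.24},{"finger_gap":0,"dz":0.16},{"finger_gap":0,"dz":0.064},{"finger_gap":0},{"finger_gap":0}]';  python3 shift.py '[{"finger_gap":0,"dz":0.032},{"finger_gap":0},{"finger_gap":0}]'; python3 shift.py '[{"finger_gap":0,"dz":0.016},{"finger_gap":0}]'; python3 shift.py '[{"finger_gap":0,"dz":0.016},{"finger_gap":0}]'
```

```text
time: 31.35
tool_pos: [0.5137, -0.3002, 0.0149]
tool_rot: [0.0, 0.719, 0.695, 0.0]
contact_force: [-0.3, 0.3, -0.2]
gripper_width: 0.216
grasp_force: 51.8
time: 31.72
tool_pos: [0.5135, -0.3001, 0.0127]
tool_rot: [0.0, 0.719, 0.695, 0.0]
contact_force: [0.2, -0.3, -1.1]
gripper_width: 0.218
grasp_force: 51.8
time: 31.98
tool_pos: [0.5134, -0.3, 0.0115]
tool_rot: [-0.0, 0.719, 0.695, -0.0]
contact_force: [-0.1, -0.2, -0.4]
gripper_width: 0.22
grasp_force: 51.8
time: 32.22
tool_pos: [0.5134, -0.3, 0.0105]
tool_rot: [-0.0, 0.719, 0.695, -0.0]
contact_force: [0.5, -0.1, -0.4]
gripper_width: 0.222
grasp_force: 51.8
```

In the tool's units: 0.001 m is 0.016.

```bash
python3 shift.py '[{"finger_gap":0,"dz":0.016},{"finger_gap":0}]'; python3 shift.py '[{"finger_gap":0,"dz":0.0112},{"finger_gap":0}]';python3 shift.py '[{"finger_gap":0.34},{"finger_gap":0.34},{"finger_gap":0.34}]'; python3 shift.py '[{"finger_gap":0.34,"dz":-0.32},{"finger_gap":0.34,"dz":-0.64},{"finger_gap":0.34,"dz":-0.8},{"finger_gap":0.34,"dz":-0.96},{"finger_gap":0.34,"dz":-0.48}]'; python3 shift.py '[{"finger_gap":0.34,"dx":0.8},{"finger_gap":0.34,"dx":0.8},{"finger_gap":0.34,"dx":0.8},{"finger_gap":0.34},{"finger_gap":0.34}]' >/dev/null
python3 - <<'E'
from plant import manip, grab_frame, camera_params
import cv2,numpy as np
t=grab_frame("top")[170:345,100:520,::-1]; s=grab_frame("scene")[140:400,60:560,::-1]
cv2.imwrite("pics/f.png",np.vstack([cv2.resize(t,(700,292)),cv2.resize(s,(580,302),interpolation=cv2.INTER_AREA)[:,:].copy() if 0 else cv2.copyMakeBorder(cv2.resize(s,(580,302)),0,0,0,120,0)]))
E
```

```text
time: 32.48
tool_pos: [0.5134, -0.3, 0.0095]
tool_rot: [-0.0, 0.719, 0.695, -0.0]
contact_force: [0.3, 0.0, -0.7]
gripper_width: 0.223
grasp_force: 51.8
time: 32.72
tool_pos: [0.5135, -0.3001, 0.0089]
tool_rot: [-0.0, 0.719, 0.695, 0.0]
contact_force: [-0.0, -0.3, -0.4]
gripper_width: 0.217
grasp_force: 51.8
time: 33.1
tool_pos: [0.5135, -0.3001, 0.009]
tool_rot: [0.0, 0.719, 0.695, 0.0]
contact_force: [0.4, -0.5, -0.2]
gripper_width: 0.34
grasp_force: 0.0
time: 33.72
tool_pos: [0.515, -0.3011, 0.2156]
tool_rot: [0.004, 0.719, 0.695, 0.001]
contact_force: [0.6, -0.3, -0.0]
gripper_width: 0.342
grasp_force: 0.0
```

View pics/f.png

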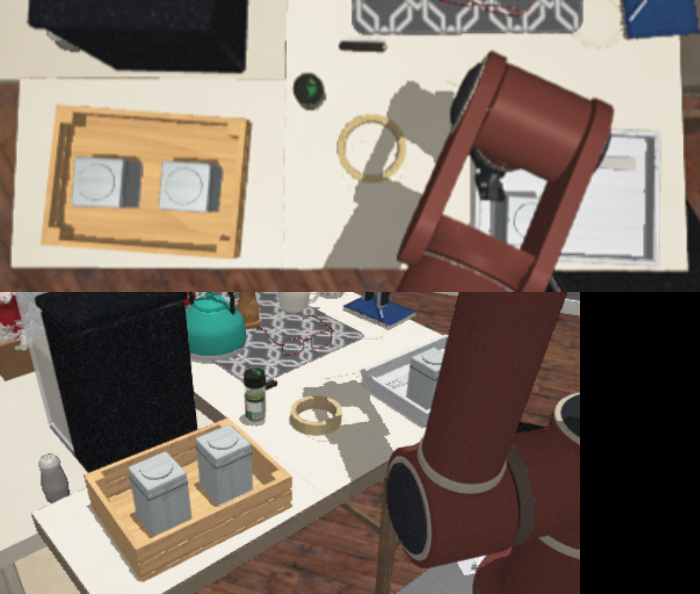

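The crate holds two upright tins at (100,182) and (187,182), and the jar, tape and opener are unmoved. The fork's handle shows in the tray at (620,162), but the arm hides the rest. I'll move it aside for one last look.

The rows are not in the units I measure in: shifts go in shares of 62.5 mm and turns go in shares of 360 degrees. I convert before sending: 0.05 m is 0.8.

```bash
python3 shift.py '[{"finger_gap":0.34,"dx":0.8},{"finger_gap":0.34,"dx":0.8},{"finger_gap":0.34,"dx":0.8},{"finger_gap":0.34,"dx":0.8},{"finger_gap":0.34,"dx":0.8}]' >/dev/null; python3 shift.py '[{"finger_gap":0.34},{"finger_gap":0.34},{"finger_gap":0.34}]'
python3 - <<'E'
from plant import manip, grab_frame, camera_params
import cv2
t=grab_frame("top")[180:340,270:510,::-1]
cv2.imwrite("pics/f2.png",cv2.resize(t,(720,480)))
E
```

```text
time: 35.45
tool_pos: [0.5275, 0.0982, 0.2089]
tool_rot: [0.0, 0.72, 0.694, -0.0]
contact_force: [-0.2, -0.6, -0.1]
gripper_width: 0.345
grasp_force: 0.0
```

View pics/f2.png

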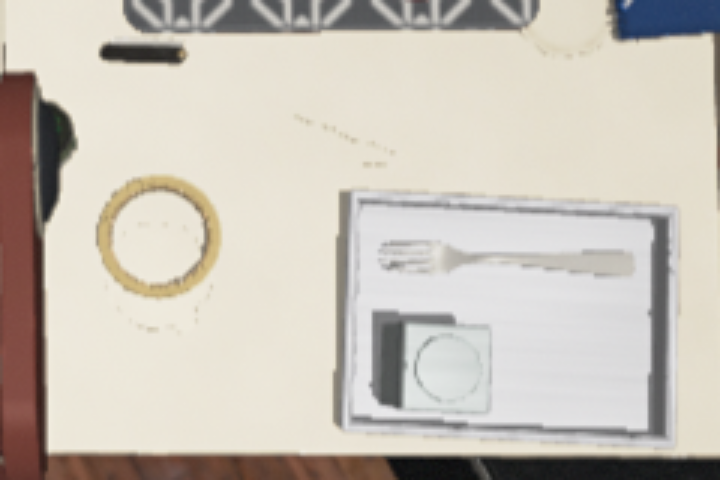

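The fork lies flat in the tray from (380,255) to (633,262), with the empty tin upright at (450,367). I'm handing in.

```bash
python3 -c "
from plant import manip, grab_frame, camera_params
print(manip.job_done())"
```

```text
the job is handed in; nothing more can be done
None
```

The job is handed in: the two full tins stand in the crate, the empty tin stands in the tray with the fork flat beside it, and I saw no sign that anything else had moved (about 35.5 s of the 72 s used).

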